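# Tare the field probe and hold it in the test jig's guide

### The job

First turn the probe amplifier's tare knob until its red pointer stands on the green zero mark. Then take the blue-handled probe out of its coil stand by the handle and lower its rod, upright, through the brass guide ring of the test jig without touching the ring or the circuit board, until the ring's top rim lies within the yellow band on the rod. Keep holding it there, still and centred in the hole to within 3 mm: finish while holding the probe, with the knob still at zero and the other things on the bench left where they are.

Things in the scene. Friction and masses are not known exactly. Their poses are not given: they have to be found in the camera images.
- tare_knob (a joint): Black bar knob of the amplifier, turning about the vertical. Value in rad: 0 = red pointer at the middle of the green zero mark (mark reaches about 0.1 rad to each side), positive = pointer counter-clockwise of the mark seen from above; range -1.6 to 1.6. It starts 0.5 to 1.2 counter-clockwise, so it must be turned clockwise. Light friction (0.03 N m), stays where it is left.
- knob_grip (a point): Point on the knob's axis where to grip its upright bar, 73 mm above the table; turns with the knob: x axis = along the bar towards the red pointer, z up. The bar is 46 mm long (along x), 12 mm thick (along y, pinch it across this), from 22 mm below this point to 12 mm above it; below it is a disc of 48 mm diameter, its top 22 mm below this point. Amplifier: grey fixed box 130 x 130 mm, 45 mm high with white dial face, knob in its middle, green zero mark near one edge.
- probe: The probe: steel rod 8 mm diameter and 100 mm long below a round blue handle 22 mm diameter and 70 mm long; 170 mm in all, about 80 g. Loose; at first it hangs upright in the coil stand, the handle's underside resting on the stand's collar. Origin at the tip of the rod, z up along the rod.
- probe_grip (a point): Middle of the blue handle on the probe's axis, 135 mm above the rod's tip, 65 mm above the middle of the yellow band, 35 mm below the handle's top; at 155 mm above the table at the start.
- probe_band (a point): Middle of the 10 mm high yellow band on the rod, 70 mm above the rod's tip, 30 mm below the handle.
- probe_tip (a point): Lower end of the probe's rod, on its axis.
- stand: Fixed stand: dark base plate 100 x 80 x 12 mm with a yellow block and an upright steel coil, carrying a black collar of 40 mm diameter whose top is 120 mm above the table; collar hole 14 mm. Origin on the table under the collar's axis, z up. The rod must rise 100 mm to leave the collar.
- jig: Fixed board test jig: aluminium base 130 x 110 x 10 mm with a green circuit board (top 15 mm above the table, small parts on it up to 18 mm), a 110 mm high aluminium column (18 x 34 mm) at its +x side (centre 52 mm from the hole) and a short arm carrying the brass guide ring. Origin on the table under the hole, z up.
- guide_top (a point): Centre of the guide hole at the top rim of the brass ring, 110 mm above the table. Ring: 36 mm outside diameter, bore 18 mm diameter, 14 mm high, axis vertical; the rod of 8 mm has 5 mm room all round.
- spool: Bystander: spool of bright wire, 48 mm diameter, 28 mm high; origin under it.
- flux: Bystander: small jar, 32 mm diameter, 50 mm high; origin under it.
- driver: Bystander: screwdriver lying on the table, 170 mm long.
- offcut: Bystander: green circuit board lying flat, 50 x 100 x 4 mm.
- multimeter: Bystander: yellow hand meter lying flat, 130 x 70 x 30 mm; origin under its centre.
- carton: Bystander: cardboard box 120 x 180 x 70 mm; origin under its centre.
- mug: Bystander: blue mug, 76 mm diameter, 85 mm high; origin under it.
There are look-alikes about, which are no part of the job. Leave any brown look-alike of the jig alone.

How it is judged:
By the outcome, as a careful person would: the job done as asked, in the order asked, and still so for the second after the job is handed in, while the arm keeps its last pose, push and grip.
It also fails if it takes over 70 s, if anything falls off the work surface, if the arm or the gripper's body presses on something with over 40 N, if the wrist force passes 120 N, or if a joint passes its speed limit or range.

### The arm

A 6-joint arm with a two-finger parallel gripper is mounted at the origin on the work surface. World frame = base frame: x ahead of the robot, y to its left, z up, the work surface at z = 0. Lengths are in m, angles in rad, forces in N, time in s.
With the tool pointing down it reaches from about 0.275 to 0.825 m from the base axis. Payload 4.9 kg.
Tool frame: the origin (TCP) lies midway between the tips of the shut fingers; the grasp point (between the pads) lies 19 mm behind it (bot.grip_depth is the distance from the TCP to the grasp point, in m); z points along the fingers, y is the line along which they close (so a half turn about z gives the same grasp; the last joint's range is limited). The gripper opens to 85 mm and grips with 20 to 120 N. Pads are 22 mm wide; open, the fingers measure 114 mm over their backs; the gripper's body (76 mm by 85 mm) begins 54 mm behind the grasp point. The pads swing forward as they close: fully open they stand 13 mm farther back than shut.
Start: joints at [1.172, 0.326, -0.193, 1.052, 0, 1.437], TCP at [0.144, 0.531, 0.231] pointing down, gripper open.
Joint ranges: [-2.65, 2.65], [-0.97, 1.79], [-1.3, 1.35], [-1.93, 2.1], [-1.47, 1.37], [-3.14, 3.14]. Speed limits (rad/s): [2.57, 2.57, 3.14, 3.14, 3.14, 3.14].

### API

Orientations are given as a unit quaternion [w, x, y, z].
In Python, from cell import bot gives the robot as it stands. Calls block until the motion is done:
- bot.move_pose(position, orientation): joint-space move of the TCP to a pose.
- bot.move_linear(position, speed=0.15, rotation=None, until_force=None): straight line of the TCP; rotation=None keeps the orientation; speed is the mean speed in m/s. With until_force (N) it stops when the force on the tool has changed by that much, and returns True; else False.
- bot.goto_joints(angles): joint-space move.
- bot.set_gripper(opening, grasp_force=None): opening from 0.0 (shut) to 1.0 (fully open); grasp_force is the grip in N (None keeps the last); returns when the fingers have stopped.
- bot.wait(seconds).
- bot.solve_ik(position, orientation): joint angles nearest the present ones, or None.
- bot.camera(name): name is "scene" or "top"; returns the picture (420x560x3 uint8, red, green, blue); there is no depth.
- bot.calibration(name): a dict with "mtx" (3x3 intrinsics, pixels), "k1" (the pictures are not rectified: a ray, as slopes to the right and down, at radius r is drawn at 1 + k1 r^2 times it, then the intrinsics apply), "extrinsics" (4x4, takes a point from world to camera coordinates). Camera axes: x right, y down, z forward; pixel columns grow to the right and rows downward; lengths in m; the calibration is good to about 2 mm. A picture is of the moment at which its call begins. calibration takes no time and is no camera call.
A pose or a line that the arm cannot do raises bot.PlanningError and nothing moves.
- bot.close_job(): hands the job in; it is judged then, once.
Trained networks look in the newest picture that a camera, given by its name, has taken for a name from the list of things; names that differ only in an ending like _2 or _b are one class to them, and where a whole thing is asked for, a point or a joint stands for the part that bears it (a point fixed in the world has none). Each returns a list of dicts, best first, with "confidence" (0 to 1); they miss things now and then, are a little off and sometimes report something else, mostly with a low value. They report only what shows in the picture. A call takes as long as a camera call. They do not tell look-alikes from the thing itself.
- bot.search_frame(camera, thing): "bbox" ([left, top, width, height] in pixels, round what is visible of it).
Readings, each from a call of its own:
- bot.read_clock(): time.
- bot.read_joint_positions(): joint angles.
- bot.read_joint_vel(): joint speeds.
- bot.read_joint_efforts(): joint torques, N m.
- bot.read_position(): TCP position.
- bot.read_tool_rot(): TCP orientation.
- bot.read_ft_force(): force on the tool from outside, world axes, zero at the start.
- bot.read_moment(): the same for the moment, N m.
- bot.read_gripper_width(): opening from 0.0 (shut) to 1.0 (fully open).
- bot.read_finger_force(): force on a finger pad.
Only numpy, scipy, OpenCV 4.12 (cv2) and the standard library are available. Lean on these libraries where they do the work, as an engineer would, in place of code of your own. Each camera call takes 0.05 s, during which the arm holds its last target. There are 200 camera calls.

## Working session

There is one attempt and no reset: what is moved stays moved. The work goes in short steps, each a Python script; the robot and the scene stay as the last script left them, time stands still between calls to the robot, and variables do not carry over. Pictures are saved under pics/ and viewed, at most 10 in all, crops included, and the job is handed in when it is done.

```bash
mkdir -p pics; ls; python3 - <<'E'
from cell import bot
import cv2,numpy as np
for n in("scene","top"):
    im=bot.camera(n); cv2.imwrite(f"pics/{n}0.png",im[:,:,::-1])
    c=bot.calibration(n); print(n,c["mtx"].tolist(),c["k1"],np.round(c["extrinsics"],3).tolist())
    for t in("tare_knob","probe","stand","jig"):
        print(t,[(np.round(d["bbox"]).tolist(),round(d["confidence"],2)) for d in bot.search_frame(n,t)])
print(bot.read_clock())
E
```

```text
pics
scene [[492.89455874473225, 0.0, 282.1751512380134], [0.0, 492.89455874473225, 208.6329159577238], [0.0, 0.0, 1.0]] -0.0660874419660844 [[0.549, 0.836, 0.004, -0.29], [0.51, -0.331, -0.794, -0.165], [-0.662, 0.438, -0.608, 1.433], [0.0, 0.0, 0.0, 1.0]]
tare_knob [([284.0, 239.0, 36.0, 27.0], 0.79)]
probe [([87.0, 234.0, 21.0, 37.0], 0.62)]
stand [([91.0, 260.0, 48.0, 77.0], 0.72)]
jig [([304.0, 130.0, 58.0, 56.0], 0.79), ([89.0, 259.0, 50.0, 79.0], 0.65), ([352.0, 169.0, 62.0, 62.0], 0.59)]
top [[506.8222199344543, 0.0, 281.08069579373387], [0.0, 506.8222199344543, 206.26609040345326], [0.0, 0.0, 1.0]] -0.03366822361442182 [[-0.019, -1.0, -0.013, 0.016], [-0.98, 0.021, -0.196, 0.53], [0.196, 0.01, -0.981, 1.083], [0.0, 0.0, 0.0, 1.0]]
tare_knob [([272.0, 175.0, 19.0, 18.0], 0.95)]
probe [([451.0, 205.0, 22.0, 16.0], 0.66)]
stand []
jig [([121.0, 280.0, 56.0, 66.0], 0.7), ([130.0, 180.0, 56.0, 69.0], 0.67), ([348.0, 223.0, 12.0, 13.0], 0.67)]
0.5
```

View pics/scene0.png

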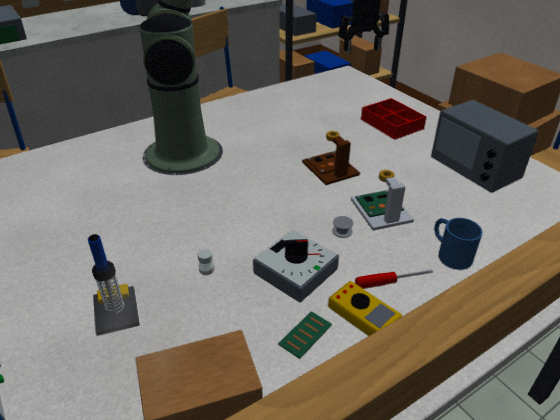

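View pics/top0.png

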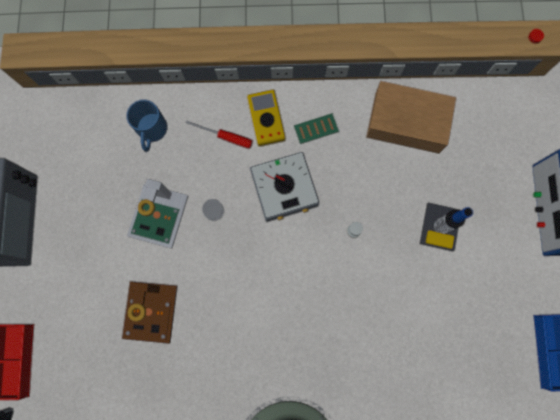

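The scene view shows the green jig (ring ~(387,175)), the brown look-alike at (332,150), the amplifier at (296,250) and the probe at (97,250). In the top view, the ring is at (146,207), the knob at (284,184), the green mark at (278,162) and the handle at about (460,215). Next I'll make zoomed crops.

```bash
cat > h.py <<'E'
from cell import bot
import cv2,numpy as np
from scipy.optimize import least_squares
def proj(n,P):
    c=bot.calibration(n); p=c["extrinsics"]@np.append(P,1); s=p[:2]/p[2]
    s=s*(1+c["k1"]*(s@s)); return s*np.diag(c["mtx"])[:2]+c["mtx"][:2,2]
def atz(n,px,z):
    return np.append(least_squares(lambda q:proj(n,np.append(q,z))-px,[.5,0]).x,z)
def tri(a,b):
    r=least_squares(lambda P:np.r_[proj("top",P)-a,proj("scene",P)-b],[.5,0,.1]); return r.x,r.fun
def crop(im,cx,cy,r,s): return cv2.resize(np.ascontiguousarray(im[cy-r:cy+r,cx-r:cx+r,::-1]),(s,s),interpolation=cv2.INTER_CUBIC)
def down(yaw): # tool down; tool y axis at angle yaw in the xy plane
    from scipy.spatial.transform import Rotation as R
    y=np.array([np.cos(yaw),np.sin(yaw),0]);z=np.array([0,0,-1.])
    q=R.from_matrix(np.c_[np.cross(y,z),y,z]).as_quat(); return q[[3,0,1,2]]
E
python3 - <<'E'
import cv2,numpy as np
from h import crop
t=cv2.imread("pics/top0.png")[:,:,::-1];s=cv2.imread("pics/scene0.png")[:,:,::-1]
row=lambda l:np.hstack(l)
cv2.imwrite("pics/m.png",np.vstack([row([crop(t,150,205,25,260),crop(t,284,184,25,260),crop(t,455,217,25,260)]),row([crop(s,387,180,25,260),crop(s,296,250,25,260),crop(s,100,257,25,260)])]))
E
```

```text
(no output)
```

View pics/m.png

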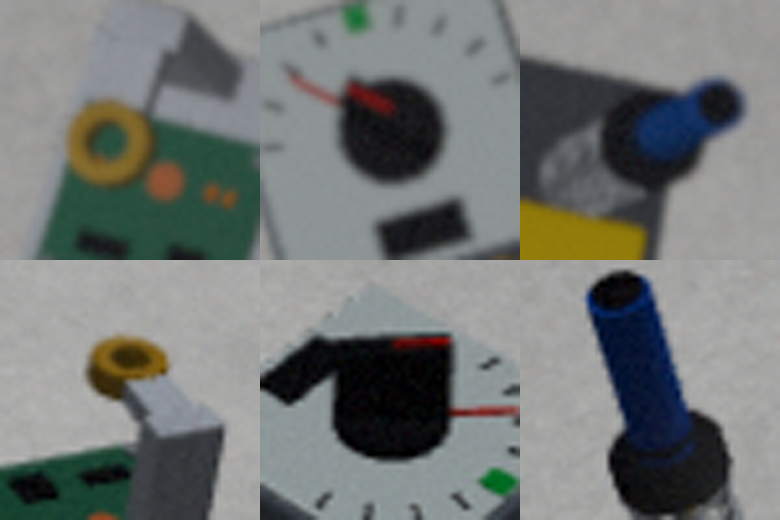

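The crops (5.2× scale) show these positions:
- Ring rim: top (146.0,207.2), scene (386.1,173.5).
- Knob disc: (284.1,183.7).
- Pointer tip: (264.5,172.2).
- Green mark: (277,162.2).
- Handle top: top (468.1,211.3), scene (94,237.5).

```bash
python3 - <<'E'
from h import *
np.set_printoptions(precision=4,suppress=True)
print("ring",tri((146.,207.2),(386.1,173.5)),atz("top",(146.,207.2),.11),atz("scene",(386.1,173.5),.11))
print("handle top",tri((468.1,211.3),(94,237.5)),atz("top",(468.1,211.3),.19),atz("scene",(94,237.5),.19))
k=atz("top",(284.1,183.7),.051);p=atz("top",(264.5,172.2),.045);g=atz("top",(277,162.2),.045)
a=lambda q:np.arctan2(q[1]-k[1],q[0]-k[0])
print("knob",k,a(p),a(g),a(p)-a(g))
# amplifier box edges/bar: pointer seg on bar top z=.085
b1=atz("top",(259+85/5.2-.4,159+82/5.2-.4),.085);b2=atz("top",(259+133/5.2-.4,159+110/5.2-.4),.085);print("bar",b1,b2,np.arctan2(*(b1-b2)[1::-1]))
c=atz("top",(149+0,182+0),.0)
print("col top",atz("top",(125+185/5.2-.4,180+12/5.2-.4),.11))
for yaw in np.arange(-3,3.2,.5): print(yaw,bot.solve_ik([k[0],k[1],.2],down(yaw)))
E
```

```text
ring (array([0.5228, 0.2941, 0.1087]), array([-0.1184, -0.0858, -0.1552,  0.0401])) [0.5224 0.2935 0.11  ] [0.5243 0.2931 0.11  ]
handle top (array([ 0.4847, -0.3599,  0.191 ]), array([-0.7952, -0.2042, -0.7217, -0.0562])) [ 0.4844 -0.3618  0.19  ] [ 0.4842 -0.3587  0.19  ]
knob [ 0.582  -0.0022  0.051 ] 0.9828937566094815 0.2830542227268255 0.699839533882656
bar [0.5952 0.0174 0.085 ] [ 0.5825 -0.0027  0.085 ] 1.0079934371699097
col top [0.5774 0.2646 0.11  ]
-3.0 [-0.1307  0.4066 -0.1559  1.0083  0.     -1.8431]
-2.5 [-0.1307  0.4066 -0.1559  1.0083  0.     -2.3431]
-2.0 [-0.1307  0.4066 -0.1559  1.0083  0.     -2.8431]
-1.5 [-0.1307  0.4066 -0.1559  1.0083  0.      2.9401]
-1.0 [-0.1307  0.4066 -0.1559  1.0083  0.      2.4401]
-0.5 [-0.1307  0.4066 -0.1559  1.0083  0.      1.9401]
0.0 [-0.1307  0.4066 -0.1559  1.0083  0.      1.4401]
0.5 [-0.1307  0.4066 -0.1559  1.0083  0.      0.9401]
1.0 [-0.1307  0.4066 -0.1559  1.0083  0.      0.4401]
1.5 [-0.1307  0.4066 -0.1559  1.0083  0.     -0.0599]
2.0 [-0.1307  0.4066 -0.1559  1.0083  0.     -0.5599]
2.5 [-0.1307  0.4066 -0.1559  1.0083  0.     -1.0599]
3.0 [-0.1307  0.4066 -0.1559  1.0083  0.     -1.5599]
```

```bash
python3 - <<'E'
from h import *
k=[.582,-.002]; y=.99+np.pi/2
bot.move_pose([*k,.16],down(y)); bot.move_linear([*k,.058],speed=.12)
print(bot.read_ft_force())
bot.set_gripper(0,grasp_force=30); print(bot.read_gripper_width(),bot.read_ft_force())
bot.move_pose([*k,.058],down(y-.70)); print(bot.read_ft_force(),bot.read_moment())
bot.set_gripper(.6); bot.move_linear([*k,.2],speed=.2)
bot.move_pose([.45,-.2,.3],down(1.5))
im=bot.camera("top"); im2=bot.camera("scene")
cv2.imwrite("pics/k.png",np.hstack([crop(im,284,184,25,390),crop(im2,296,250,25,390)])); print(bot.read_clock())
E
```

```text
[-0.21528221  0.49117619  0.12457202]
0.13422691274330362 [-2.35336985  2.47878927  4.26855554]
[-3.7019923   5.29756415  5.15463084] [ 0.83225316  0.80289304 -0.01403811]
7.75
```

View pics/k.png

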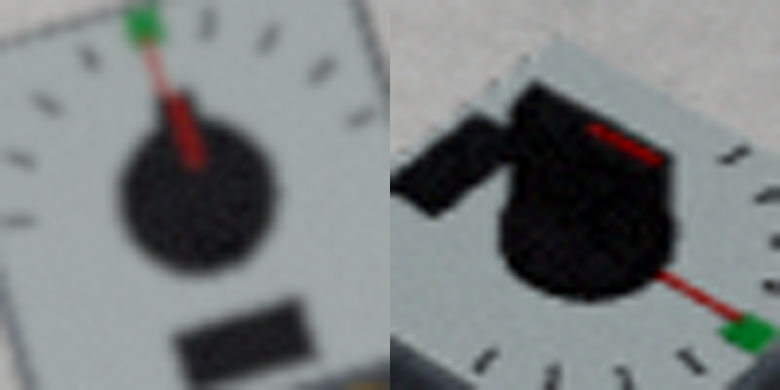

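The pointer lies in the middle of the green mark in both views (mark at (143,25) in the top crop, (750,332) in the scene crop). Now the probe.

```bash
python3 - <<'E'
from h import *
p=[.4845,-.360]; y=1.2
print(bot.solve_ik([*p,.30],down(y)),bot.solve_ik([.523,.2935,.29],down(y)))
bot.set_gripper(1.0)
bot.move_pose([*p,.27],down(y)); bot.move_linear([*p,.136],speed=.12)
f0=bot.read_ft_force(); bot.set_gripper(0,grasp_force=40); print(bot.read_gripper_width(),f0,bot.read_ft_force())
bot.move_linear([*p,.295],speed=.1); print(bot.read_gripper_width(),bot.read_ft_force())
bot.move_linear([.523,.2935,.295],speed=.2)
bot.move_linear([.523,.2935,.251],speed=.08); bot.wait(.3) # tip ~ .135
print(bot.read_position(),bot.read_ft_force())
im=bot.camera("top"); im2=bot.camera("scene")
cv2.imwrite("pics/r.png",np.hstack([crop(im,150,200,30,390),crop(im2,387,155,40,390)])); 
for n in("top","scene"): cv2.imwrite(f"pics/{n}1.png",(im if n=="top" else im2)[:,:,::-1]); print(proj(n,[.523,.2935,.11]),proj(n,[.523,.2935,.135]))
print(bot.read_clock())
E
```

```text
[-0.761266    0.39682392  0.08616971  1.26014211  0.         -0.39046968] [0.38835745 0.39209279 0.05407744 1.23278098 0.         0.75915378]
0.2484925435841835 [ 0.26950871 -0.17664151  0.08645606] [-1.06995581 -0.26065238  2.31492809]
0.24444516285276643 [ 0.08189245  0.47202513 -0.17357552]
[0.52324128 0.29360823 0.25146942] [-0.30416789 -0.29691935 -1.45737642]
[146.01074856 206.91668562] [142.72961084 204.58782148]
[385.86651138 173.19524336] [387.2759644 164.1283994]
17.0333
```

View pics/r.png

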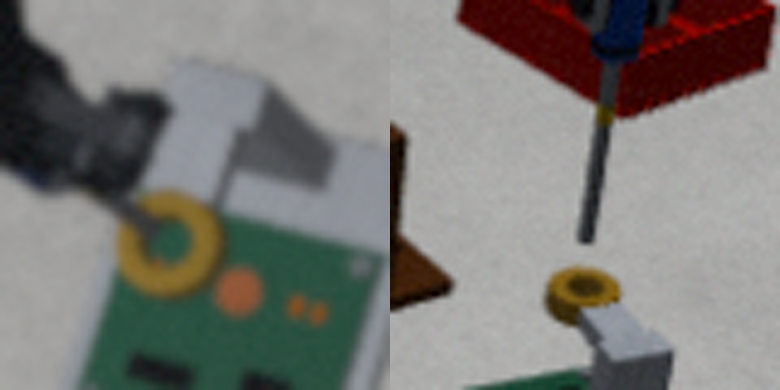

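The top crop shows the rod tip at (142.7,205.0) and the ring at (145.7,207.0). The scene crop shows the tip at (386.8,164.2) and the ring at (386.4,173.7). These agree with the predictions to within about 1 px. I'll overlay the projected model to check the fit more closely.

```bash
python3 - <<'E'
from h import *
import itertools
th=np.linspace(0,2*np.pi,48,endpoint=False)
circ=lambda c,r,z:[np.array([c[0]+r*np.cos(t),c[1]+r*np.sin(t),z]) for t in th]
S=8
im0={n:cv2.imread(f"pics/{n}0.png") for n in("top","scene")}
def mask(n):
    h=cv2.cvtColor(im0[n],cv2.COLOR_BGR2HSV); m=cv2.inRange(h,(12,110,60),(32,255,255))
    u,v=proj(n,[.523,.2935,.105]).astype(int); w=np.zeros_like(m); w[v-14:v+14,u-14:u+14]=255; return m&w
def model(n,c):
    M=np.zeros((420*4,560*4),np.uint8)
    f=lambda P:np.round((np.array([proj(n,p) for p in P])+.5)*4).astype(np.int32)
    o=cv2.convexHull(np.vstack([f(circ(c,.018,.11)),f(circ(c,.018,.096))])); cv2.fillPoly(M,[o],255)
    # visible hole: inner top ∩ inner bottom
    A=np.zeros_like(M);B=A.copy();cv2.fillPoly(A,[f(circ(c,.009,.11))],255);cv2.fillPoly(B,[f(circ(c,.009,.096))],255)
    if n=="top": M[(A&B)>0]=0
    return cv2.resize(M,(560,420),interpolation=cv2.INTER_AREA)
for n in im0:
    m=mask(n); 
    best=[]
    for dx,dy in itertools.product(np.arange(-4,4.1,1),repeat=2):
        c=(.523+dx/1e3,.2935+dy/1e3); d=model(n,c).astype(float)/255
        mm=m/255.; best.append((np.minimum(d,mm).sum()/np.maximum(d,mm).sum(),dx,dy))
    best.sort(reverse=True); print(n,(m>0).sum(),[tuple(np.round(b,3)) for b in best[:6]])
P=bot.read_position(); q=bot.read_tool_rot(); print(P,q)
out=[]
for n,r,s in(("top",20,400),("scene",30,400)):
    im=cv2.imread(f"pics/{n}1.png"); u,v=proj(n,[.523,.2935,.13 if n=="top" else .15]).astype(int); k=s/(2*r)
    C=crop(im[:,:,::-1],u,v,r,s)
    f=lambda p:tuple(np.round((proj(n,p)+.5-[u-r,v-r])*k).astype(int).tolist())
    for rr in(.009,.018): cv2.polylines(C,[np.array([f(p) for p in circ((.523,.2935),rr,.11)],np.int32)],True,(255,0,255),1)
    cv2.polylines(C,[np.array([f(p) for p in circ(P[:2],.004,P[2]-.116)],np.int32)],True,(255,255,0),1)
    cv2.line(C,f([P[0],P[1],P[2]-.116]),f([P[0],P[1],P[2]-.016]),(255,255,0),1)
    out.append(C)
cv2.imwrite("pics/ov.png",np.hstack(out))
E
```

```text
Traceback (most recent call last):
  File "h.py", line 5, in proj
    c=bot.calibration(n); p=c["extrinsics"]@np.append(P,1); s=p[:2]/p[2]
ValueError: time passes only in moves, steps and waits
```

```bash
sed -i 's/^def proj/CAL={n:bot.calibration(n) for n in("top","scene")}\ndef proj/; s/c=bot.calibration(n); p=/c=CAL[n]; p=/' h.py; cat > ov.py <<'E'
from h import *
import itertools
th=np.linspace(0,2*np.pi,48,endpoint=False)
circ=lambda c,r,z:[np.array([c[0]+r*np.cos(t),c[1]+r*np.sin(t),z]) for t in th]
def fit():
    im0={n:cv2.imread(f"pics/{n}0.png") for n in("top","scene")}
    def mask(n):
        h=cv2.cvtColor(im0[n],cv2.COLOR_BGR2HSV); m=cv2.inRange(h,(12,110,60),(32,255,255))
        u,v=proj(n,[.523,.2935,.105]).astype(int); w=np.zeros_like(m); w[v-14:v+14,u-14:u+14]=255; return m&w
    def model(n,c):
        M=np.zeros((420*4,560*4),np.uint8)
        f=lambda P:np.round((np.array([proj(n,p) for p in P])+.5)*4).astype(np.int32)
        cv2.fillPoly(M,[cv2.convexHull(np.vstack([f(circ(c,.018,.11)),f(circ(c,.018,.096))]))],255)
        A=np.zeros_like(M);B=A.copy();cv2.fillPoly(A,[f(circ(c,.009,.11))],255);cv2.fillPoly(B,[f(circ(c,.009,.096))],255)
        if n=="top": M[(A&B)>0]=0
        return cv2.resize(M,(560,420),interpolation=cv2.INTER_AREA)/255.
    for n in im0:
        m=mask(n)/255.; best=[]
        for dx,dy in itertools.product(np.arange(-4,4.1,1),repeat=2):
            d=model(n,(.523+dx/1e3,.2935+dy/1e3)); best.append((np.minimum(d,m).sum()/np.maximum(d,m).sum(),dx,dy))
        best.sort(reverse=True); print(n,m.sum(),[np.round(b,3).tolist() for b in best[:6]])
def overlay(tag,ring,off=(0,0)):
    P=np.array(bot.read_position()); print(P); P[:2]+=off; out=[]
    for n,r,s in(("top",20,400),("scene",30,400)):
        im=cv2.imread(f"pics/{n}{tag}.png"); u,v=proj(n,[.523,.2935,.13 if n=="top" else .15]).astype(int); k=s/(2*r)
        C=crop(im[:,:,::-1],u,v,r,s)
        f=lambda p:tuple(np.round((proj(n,p)+.5-[u-r,v-r])*k).astype(int).tolist())
        for rr in(.009,.018): cv2.polylines(C,[np.array([f(p) for p in circ(ring,rr,.11)],np.int32)],True,(255,0,255),1)
        cv2.polylines(C,[np.array([f(p) for p in circ(P[:2],.004,P[2]-.116)],np.int32)],True,(255,255,0),1)
        cv2.line(C,f([P[0],P[1],P[2]-.116]),f([P[0],P[1],P[2]-.016]),(255,255,0),1)
        out.append(C)
    cv2.imwrite(f"pics/ov{tag}.png",np.hstack(out))
E
python3 -c "
from ov import *
fit();overlay('1',(.523,.2935));print(bot.read_tool_rot())"
```

```text
top 173.0 [[0.68, 2.0, 3.0], [0.677, 1.0, 3.0], [0.677, 1.0, 2.0], [0.673, 2.0, 2.0], [0.669, 0.0, 2.0], [0.668, 2.0, 4.0]]
scene 91.0 [[0.491, 0.0, 3.0], [0.49, -3.0, 4.0], [0.49, -1.0, 4.0], [0.49, -2.0, 3.0], [0.49, -3.0, 3.0], [0.49, 0.0, 2.0]]
[0.52309631 0.29357298 0.2512551 ]
[1.77362817e-04 1.84312210e-01 9.82867723e-01 1.26598217e-04]
```

View pics/ov1.png

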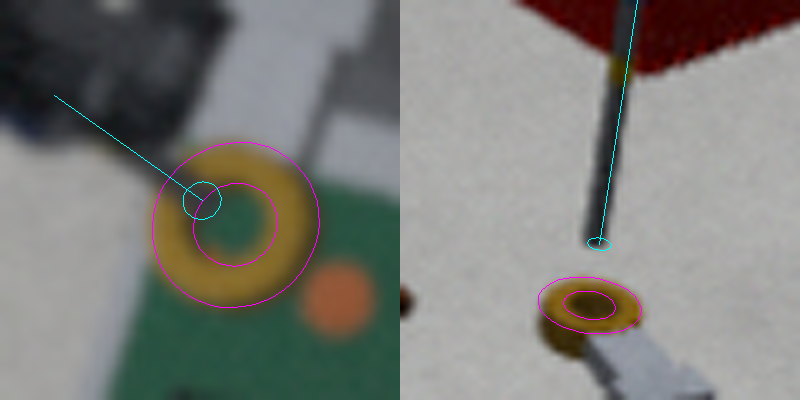

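```bash
cat > d.py <<'E'
from h import *
def rod(tag,P):
    # centre of the rod across its image axis, as offset (px) from the model axis, at several heights
    for n,zs in(("top",(.002,.006,.012,.02,.028)),("scene",(.004,.015,.03,.045,.06,.08,.09))):
        a,b=[cv2.imread(f"pics/{n}{t}.png").astype(float).mean(2) for t in("0",tag)]
        d=cv2.GaussianBlur(np.abs(a-b),(0,0),.5)
        t0,t1=proj(n,[*P[:2],P[2]-.116]),proj(n,[*P[:2],P[2]-.016]); ax=(t1-t0)/np.linalg.norm(t1-t0); nn=np.array([-ax[1],ax[0]])
        s=np.arange(-5,5.01,.1); r=[]
        for z in zs:
            c=proj(n,[*P[:2],P[2]-.116+z]); q=(c+s[:,None]*nn).astype(np.float32)
            v=cv2.remap(d,q[:,0:1],q[:,1:2],cv2.INTER_LINEAR).ravel(); v=np.clip(v-.35*v.max(),0,None); r.append((round((v*s).sum()/v.sum(),2),round(v.max())))
        al=np.arange(-5,8,.25); q=(t0+al[:,None]*ax).astype(np.float32)
        v=cv2.remap(d,q[:,0:1],q[:,1:2],cv2.INTER_LINEAR).ravel()
        print(n,"normal",nn.round(2),"axis",ax.round(2),r,"\n along:",[(x,int(w)) for x,w in zip(al[::2],v[::2])])
E
python3 -c "
from d import *
rod('1',[.5231,.29357,.25125])
for n in('top','scene'):
  c=np.array([.523,.2935,.11]); print(n,[((proj(n,c+e)-proj(n,c))).round(2).tolist() for e in np.eye(3)*.001])
  t0=cv2.imread(f'pics/{n}0.png').astype(int);t1=cv2.imread(f'pics/{n}1.png').astype(int)
"
```

```text
top normal [ 0.58 -0.82] axis [-0.82 -0.58] [(np.float64(0.31), 5), (np.float64(0.18), 10), (np.float64(0.26), 18), (np.float64(0.3), 26), (np.float64(1.06), 43)] 
 along: [(np.float64(-5.0), 3), (np.float64(-4.5), 3), (np.float64(-4.0), 2), (np.float64(-3.5), 2), (np.float64(-3.0), 2), (np.float64(-2.5), 2), (np.float64(-2.0), 2), (np.float64(-1.5), 2), (np.float64(-1.0), 3), (np.float64(-0.5), 3), (np.float64(0.0), 5), (np.float64(0.5), 9), (np.float64(1.0), 15), (np.float64(1.5), 20), (np.float64(2.0), 26), (np.float64(2.5), 31), (np.float64(3.0), 34), (np.float64(3.5), 41), (np.float64(4.0), 50), (np.float64(4.5), 61), (np.float64(5.0), 68), (np.float64(5.5), 75), (np.float64(6.0), 83), (np.float64(6.5), 87), (np.float64(7.0), 93), (np.float64(7.5), 97)]
scene normal [0.99 0.15] axis [ 0.15 -0.99] [(np.float64(-0.65), 78), (np.float64(-0.61), 80), (np.float64(-0.6), 81), (np.float64(-0.69), 77), (np.float64(-0.66), 79), (np.float64(-0.96), 13), (np.float64(-0.95), 13)] 
 along: [(np.float64(-5.0), 2), (np.float64(-4.5), 2), (np.float64(-4.0), 2), (np.float64(-3.5), 1), (np.float64(-3.0), 1), (np.float64(-2.5), 2), (np.float64(-2.0), 4), (np.float64(-1.5), 15), (np.float64(-1.0), 28), (np.float64(-0.5), 60), (np.float64(0.0), 90), (np.float64(0.5), 100), (np.float64(1.0), 106), (np.float64(1.5), 110), (np.float64(2.0), 116), (np.float64(2.5), 117), (np.float64(3.0), 118), (np.float64(3.5), 118), (np.float64(4.0), 117), (np.float64(4.5), 117), (np.float64(5.0), 116), (np.float64(5.5), 114), (np.float64(6.0), 114), (np.float64(6.5), 113), (np.float64(7.0), 114), (np.float64(7.5), 117)]
top [[0.02, -0.46], [-0.46, 0.01], [-0.13, -0.09]]
scene [[0.29, 0.2], [0.32, -0.13], [0.06, -0.36]]
```

```bash
cat > rf.py <<'E'
from h import *
th=np.linspace(0,2*np.pi,60,endpoint=False)
K=8
def fitring(n,tag="0"):
    im=cv2.imread(f"pics/{n}{tag}.png").astype(float); g=im[:,:,2]-im[:,:,0]
    u,v=proj(n,[.523,.2935,.106]).astype(int); r=13
    W=np.ones((2*r,2*r))
    if n=="scene": # leave out the arm region
        yy,xx=np.mgrid[v-r:v+r,u-r:u+r]; W[(yy>v+3)&(xx>u-1)]=0
    G=g[v-r:v+r,u-r:u+r]
    def parts(c):
        f=lambda rr,z:np.round((np.array([proj(n,[c[0]+rr*np.cos(t),c[1]+rr*np.sin(t),z]) for t in th])+.5-[u-r,v-r])*K*16).astype(np.int32)
        def fill(p):
            M=np.zeros((2*r*K,2*r*K),np.uint8); cv2.fillPoly(M,[p],255,shift=4); return M>0
        T=fill(f(.018,.11)); Hh=fill(cv2.convexHull(np.vstack([f(.018,.11),f(.018,.096)]))); I=fill(f(.009,.11)); B=fill(f(.009,.096))
        return [cv2.GaussianBlur(cv2.resize(m.astype(np.float32),(2*r,2*r),interpolation=cv2.INTER_AREA),(0,0),.5) for m in(T&~I,Hh&~T,I&~B,I&B)]
    def cost(c):
        A=np.stack([*parts(c),np.ones_like(W)],-1)[W>0]; y=G[W>0]
        x,*_=np.linalg.lstsq(A,y,rcond=None); return ((A@x-y)**2).mean()
    d=np.arange(-4,4.1,1); E=np.array([[cost((.523+a/1e3,.2935+b/1e3)) for b in d] for a in d])
    return d,E
if __name__=="__main__":
    tot=0
    for n in("top","scene"):
        d,E=fitring(n); i=np.unravel_index(E.argmin(),E.shape); print(n,"best dx,dy mm",d[i[0]],d[i[1]],E.min()); print(E.round(0).astype(int))
E
python3 rf.py
```

```text
top best dx,dy mm 0.0 1.0 436.90322381686906
[[ 972  924  880  840  818  824  855  910  974]
 [ 940  872  799  738  698  693  725  783  860]
 [ 917  829  731  647  583  564  590  654  741]
 [ 912  809  698  594  512  473  492  552  641]
 [ 935  822  701  582  485  437  440  491  567]
 [ 968  858  737  616  517  457  444  474  531]
 [1018  917  805  690  594  527  495  505  537]
 [1080  996  894  792  703  632  592  576  581]
 [1136 1067  983  895  816  749  699  672  654]]
scene best dx,dy mm 1.0 1.0 52.16328390798372
[[437 404 365 328 300 271 253 236 234]
 [396 352 310 272 241 212 196 192 197]
 [352 300 252 211 177 157 150 158 176]
 [304 251 195 150 113  99 106 125 157]
 [270 209 155 105  75  66  77 108 149]
 [238 176 119  76  54  52  72 107 156]
 [217 156 104  73  57  64  88 129 182]
 [206 151 111  85  81  96 126 174 221]
 [216 172 139 122 123 141 180 219 268]]
```

```bash
python3 - <<'E'
from h import *
from d import rod
bot.move_linear([.5237,.2960,.251],speed=.05); bot.move_linear([.5237,.2960,.234],speed=.05); bot.wait(.4)
P=bot.read_position(); print(P)
for n in("top","scene"): cv2.imwrite(f"pics/{n}2.png",bot.camera(n)[:,:,::-1])
rod("2",P)
print(bot.read_clock())
t=cv2.imread("pics/top2.png")[:,:,::-1];s=cv2.imread("pics/scene2.png")[:,:,::-1]
cv2.imwrite("pics/r2.png",np.hstack([crop(t,145,206,14,400),crop(s,387,170,14,400)]))
E
```

```text
[0.5237973  0.29604317 0.23419086]
top normal [ 0.58 -0.82] axis [-0.82 -0.58] [(np.float64(1.31), 2), (np.float64(0.17), 2), (np.float64(0.46), 6), (np.float64(0.39), 16), (np.float64(2.03), 29)] 
 along: [(np.float64(-5.0), 1), (np.float64(-4.5), 2), (np.float64(-4.0), 3), (np.float64(-3.5), 3), (np.float64(-3.0), 2), (np.float64(-2.5), 2), (np.float64(-2.0), 1), (np.float64(-1.5), 1), (np.float64(-1.0), 1), (np.float64(-0.5), 1), (np.float64(0.0), 1), (np.float64(0.5), 2), (np.float64(1.0), 3), (np.float64(1.5), 4), (np.float64(2.0), 7), (np.float64(2.5), 13), (np.float64(3.0), 20), (np.float64(3.5), 26), (np.float64(4.0), 30), (np.float64(4.5), 34), (np.float64(5.0), 41), (np.float64(5.5), 50), (np.float64(6.0), 62), (np.float64(6.5), 72), (np.float64(7.0), 83), (np.float64(7.5), 91)]
scene normal [0.99 0.15] axis [ 0.15 -0.99] [(np.float64(-0.72), 72), (np.float64(-0.63), 78), (np.float64(-0.7), 76), (np.float64(-0.77), 78), (np.float64(-0.68), 78), (np.float64(-0.78), 77), (np.float64(-0.71), 9)] 
 along: [(np.float64(-5.0), 3), (np.float64(-4.5), 2), (np.float64(-4.0), 1), (np.float64(-3.5), 1), (np.float64(-3.0), 2), (np.float64(-2.5), 4), (np.float64(-2.0), 7), (np.float64(-1.5), 13), (np.float64(-1.0), 18), (np.float64(-0.5), 33), (np.float64(0.0), 51), (np.float64(0.5), 70), (np.float64(1.0), 89), (np.float64(1.5), 102), (np.float64(2.0), 112), (np.float64(2.5), 116), (np.float64(3.0), 117), (np.float64(3.5), 117), (np.float64(4.0), 117), (np.float64(4.5), 115), (np.float64(5.0), 113), (np.float64(5.5), 111), (np.float64(6.0), 110), (np.float64(6.5), 109), (np.float64(7.0), 110), (np.float64(7.5), 112)]
18.275
```

View pics/r2.png

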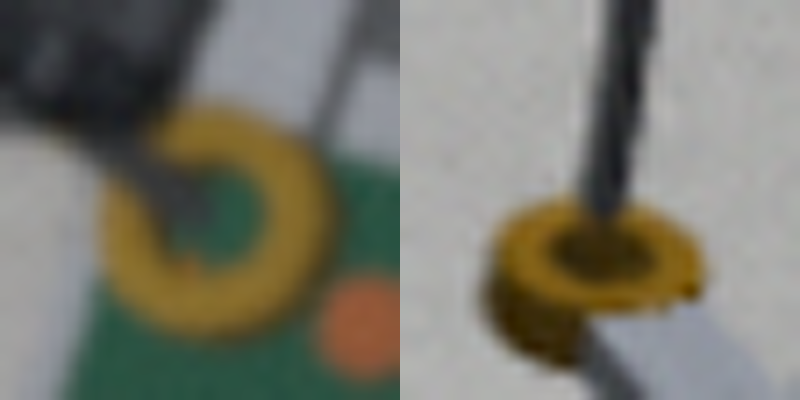

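In the r2 crops, the rod tip at scene (604,215) points straight into the hole at (600,252). In the top view the rod line also runs to the hole centre, around (215,219). The remaining correction is about 0.5 mm in y, so I'm lowering with a force guard.

```bash
python3 - <<'E'
from h import *
bot.move_linear([.5238,.2965,.234],speed=.03)
print(bot.move_linear([.5238,.2965,.156],speed=.04,until_force=3)); bot.wait(.4)
print(bot.read_position(),bot.read_ft_force(),bot.read_moment(),bot.read_gripper_width())
for n in("top","scene"): cv2.imwrite(f"pics/{n}3.png",bot.camera(n)[:,:,::-1])
from d import rod
rod("3",bot.read_position())
print(bot.read_clock())
t=cv2.imread("pics/top3.png")[:,:,::-1];s=cv2.imread("pics/scene3.png")[:,:,::-1]
cv2.imwrite("pics/r3.png",np.hstack([crop(t,145,206,14,400),crop(s,387,170,14,400)]))
E
```

```text
False
[0.52383023 0.29651648 0.15603315] [-0.23946641  0.31958245 -0.13216333] [-0.03060218  0.00667034 -0.00018228] 0.24607930056654725
top normal [ 0.58 -0.82] axis [-0.82 -0.58] [(np.float64(0.41), 6), (np.float64(0.45), 4), (np.float64(3.04), 9), (np.float64(3.42), 24), (np.float64(3.2), 32)] 
 along: [(np.float64(-5.0), 5), (np.float64(-4.5), 5), (np.float64(-4.0), 5), (np.float64(-3.5), 5), (np.float64(-3.0), 5), (np.float64(-2.5), 6), (np.float64(-2.0), 8), (np.float64(-1.5), 11), (np.float64(-1.0), 15), (np.float64(-0.5), 14), (np.float64(0.0), 11), (np.float64(0.5), 7), (np.float64(1.0), 4), (np.float64(1.5), 3), (np.float64(2.0), 4), (np.float64(2.5), 5), (np.float64(3.0), 6), (np.float64(3.5), 8), (np.float64(4.0), 11), (np.float64(4.5), 12), (np.float64(5.0), 16), (np.float64(5.5), 21), (np.float64(6.0), 25), (np.float64(6.5), 27), (np.float64(7.0), 26), (np.float64(7.5), 26)]
scene normal [0.99 0.16] axis [ 0.16 -0.99] [(np.float64(-0.36), 19), (np.float64(-0.25), 6), (np.float64(-0.56), 79), (np.float64(-1.22), 32), (np.float64(0.27), 3), (np.float64(-0.68), 61), (np.float64(-0.74), 79)] 
 along: [(np.float64(-5.0), 1), (np.float64(-4.5), 1), (np.float64(-4.0), 1), (np.float64(-3.5), 1), (np.float64(-3.0), 2), (np.float64(-2.5), 2), (np.float64(-2.0), 2), (np.float64(-1.5), 2), (np.float64(-1.0), 3), (np.float64(-0.5), 9), (np.float64(0.0), 16), (np.float64(0.5), 21), (np.float64(1.0), 25), (np.float64(1.5), 27), (np.float64(2.0), 26), (np.float64(2.5), 21), (np.float64(3.0), 14), (np.float64(3.5), 10), (np.float64(4.0), 8), (np.float64(4.5), 7), (np.float64(5.0), 9), (np.float64(5.5), 13), (np.float64(6.0), 20), (np.float64(6.5), 36), (np.float64(7.0), 61), (np.float64(7.5), 81)]
21.125
```

View pics/r3.png

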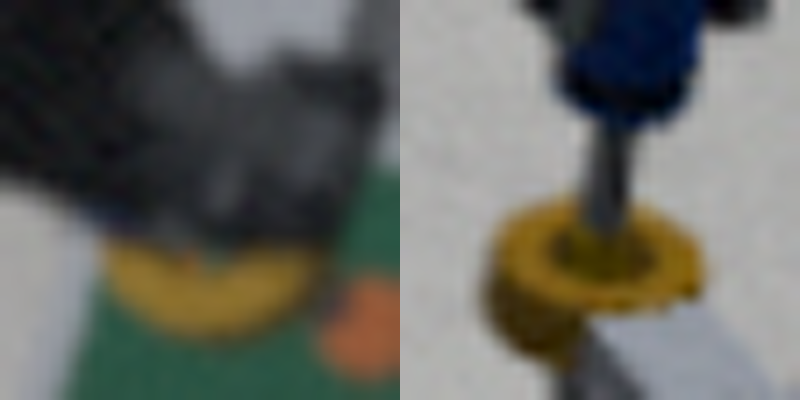

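The scene crop shows the rod centred in the bore (rod x≈606, hole centre≈602, about 0.5 mm apart). The yellow band straddles the rim, from about y 230 down into the bore, and there is no contact force. I'm handing the job in.

```bash
python3 -c "
from cell import bot
print(bot.close_job())"
```

```text
the job is handed in; nothing more can be done
None
```

I handed the job in at about 21 s on the robot clock: the tare knob is at zero, and the probe is held still in the green jig's ring, about 1 mm off centre at most by the camera images. The yellow band is at the rim, and the force reading showed no contact on the way down.

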